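Rock the tight bung out of the gift keg

ROBOT

A 6-joint arm with a two-finger parallel gripper is mounted at the origin on the work surface. World frame = base frame: x ahead of the robot, y to its left, z up, the work surface at z = 0. Lengths are in m, angles in rad, forces in N, time in s.
With the tool pointing down it reaches from about 0.35 to 0.8 m from the base axis. Payload 7.3 kg.
Tool frame: the origin (TCP) lies midway between the tips of the shut fingers; the grasp point (between the pads) lies pinch_z behind it (pinch_z is the distance from the TCP to the grasp point, in m); z points along the fingers, y is the line along which they close (so a half turn about z gives the same grasp; the last joint's range is limited). The gripper opens to 85 mm and grips with 20 to 120 N. Pads are 22 mm wide; open, the fingers measure 114 mm over their backs; the gripper's body (76 mm by 85 mm) begins 54 mm behind the grasp point. The pads swing forward as they close: fully open they stand 13 mm farther back than shut.
Start: joints at [1.175, 0.342, 1.524, -0, 1.275, -0.146], TCP at [0.13, 0.509, 0.231] pointing down, gripper open.
Joint ranges: [-2.53, 2.53], [-0.77, 2.02], [0.04, 2.7], [-1, 4.14], [0.28, 2.66], [-3.11, 3.11]. Speed limits (rad/s): [2.57, 2.57, 3.14, 3.14, 3.14, 3.14].

INTERFACE

Orientations are given as a unit quaternion [x, y, z, w].
In Python, from plant import * gives the robot as it stands.
- The arm moves only by the tool jog_arm, never from a script. Its argument "commands" is a list of rows, each a list of 6 numbers: the shift along the tool's x, y, z scaled (see below), then the turn, a rotation vector about the tool's x, y, z scaled (see below). A call has 1 to 12 rows; each row is the pose to reach, as a shift and turn from the pose commanded when the call began, along the tool's axes at that moment; what a row does not reach only later rows make up. The controller multiplies each number of a shift by 0.2 m and each number of a turn by 90 degrees. A row lasts 1/10 s, in which the tool goes at most 50 mm and 8.59 degrees, less where a joint would pass 70% of its speed; a pose out of reach is approached as far as the arm can. A call with a number of a shift or a turn outside -1 to 1 is refused whole. A call with a gripper value outside its range is refused whole. "claw" is the closure, from 0 (fully open) to 1 (shut), set as the call begins (left out, the last holds). The fingers move at their own pace and stop on an object; "grip_force" is the grip in N (left out, the last holds). Time passes only in rows, so rows that repeat a pose let the fingers close. It gives the time, the measured TCP pose, the force, the opening and the grip force at its end, in the units of the state.
- observe(): the state, without advancing time (a new reading comes with each control period).
- snapshot(name): name is "side" or "top" or "wrist"; returns a dict with "image" (400x640x3 uint8, red, green, blue), "fx", "fy", "cx", "cy" (pixels), "dist" ([k1, k2, p1, p2, k3] as OpenCV has them; the pictures are not rectified), "xyz" and "attitude" of the camera in the world; the wrist camera has in their place "T_tool_cam" (4x4, takes a point from camera to tool coordinates, whose origin is the TCP and whose axes are the flange's). Camera axes: x right, y down, z forward; pixel columns grow to the right and rows downward; lengths in m; the calibration is good to about 2 mm. A picture is of the moment at which its call begins: read the wrist's pose just before it. There is no depth.
- close_job(): hands the job in; it is judged then, once.
Trained networks look in a picture, given as the dict that the camera call returned (one of the last four; its "shot" number tells which), for a name from the list of things; names that differ only in an ending like _2 or _b are one class to them, and where a whole thing is asked for, a point or a joint stands for the part that bears it (a point fixed in the world has none). Each returns a list of dicts, best first, with "confidence" (0 to 1); they miss things now and then, are a little off and sometimes report something else, mostly with a low value. They report only what shows in the picture. A call takes as long as a camera call. They do not tell look-alikes from the thing itself.
- look_for(picture, thing): "location" ([row, column] in pixels, amid what is visible of it).
- regions_of(picture, thing): "region" (400x640 bool, what is visible of it) and "location" ([row, column] in pixels, amid what is visible of it).
- place_of(picture, thing): "location" ([row, column] in pixels: a listed point, or the origin of a listed thing).
The state is a dict: "t": time; "joints": joint angles; "qvel": joint speeds; "joint_torque": joint torques, N m; "position": TCP position; "eef_rot": TCP orientation; "force": force on the tool from outside, world axes, zero at the start; "moment": the same for the moment, N m; "gripper_width": finger opening in m; "grip_force": force on a finger pad.
Only numpy, scipy, OpenCV 4.12 (cv2) and the standard library are available. Lean on these libraries where they do the work, as an engineer would, in place of code of your own. Each camera call takes 0.05 s, during which the arm holds its last target. There are 200 camera calls.

TASK

The jury wants to look into the little oak keg. Pinch the flat grip of its tight wooden bung gently (keep the grip under 60 N, the limewood dents), rock it side to side several times, towards one end of the keg and then the other, until it works free, without hauling the keg off the table or dragging it along. Finish while still holding the bung upright and just clear of its hole, about a finger's breadth above it, and leave everything else as it stands.

Things in the scene. Friction and masses are not known exactly. Their poses are not given: they have to be found in the camera images.
- keg: oak keg, 240 mm long, 160 mm across its belly, lying on a dark wooden cradle fixed to it; loose on the table, about 2 kg with the cradle. Origin on the table under its middle; x across the keg, y along it (a dark wooden tap on the +y head), z up
- keg_hole (a point): centre of the bung hole, level with the rim of the brass bush on top of the keg, 193 mm above the table; the bush is 60 mm across and stands 8 mm above the staves; x, y, z as the keg's
- keg_lips (a point): midway between two rubber lips, 4.5 mm below keg_hole, one on the tap side and one on the plain side (16 mm along the keg's y), that pinch the bung's shank. A straight pull needs more than the keg weighs, so the keg comes up. Leaning the bung towards an end, about that end's lip, slides the far side up for only 6 to 12 N at the tool; leaning back over the other lip walks it up 2 to 4 mm a swing
- bung: pale limewood bung, 70 g, origin at the centre of its foot. Upwards: shank 32 mm across to 24 mm, collar 46 mm across to 32 mm, flat-sided grip to 76 mm, 28 mm thick along its y (pinch it so) and 40 mm wide along x. At first upright, its y along the keg's y, foot 17 to 22 mm below the rim (collar 7 to 2 mm above it). In the hole it can lean some 0.14 rad each way, more as it rises
- bung_grip (a point): middle of the bung's grip, 54 mm above its foot on its axis
- bung_top (a point): middle of the grip's top, 76 mm above its foot
- bottle_case: bystander: black bottle-shaped gift case with brass studs and a pale neck, 88 mm across, 289 mm tall, origin under its centre
- tub_case: bystander: pale wooden tub with dark hoops and a knob, 124 mm across, 192 mm tall, origin under its centre
- carton: bystander: white carton, 100 x 70 x 55 mm, origin under its centre
- glass: bystander: tasting glass, 60 mm across, 75 mm tall, origin under its centre
- mallet: bystander: wooden mallet lying down, head 75 mm, handle 150 mm, 48 mm tall, origin under its head
- spare_bung: bystander: cork-coloured spare bung standing on the table, 76 mm tall, origin at the centre of its foot
- clipboard: bystander: clipboard with a blank sheet, 230 x 160 x 13 mm, origin under its centre
Mind the look-alikes: they are no part of the job. What is shaped like the bung but green, pink or red is not meant.

How it is judged:
By the outcome, as a careful person would: the job done as asked, in the order asked, and still so for the second after the job is handed in, while the arm keeps its last pose, push and grip.
It also fails if it takes over 38 s, if anything falls off the work surface, if the arm or the gripper's body presses on something with over 40 N, if the wrist force passes 120 N, or if a joint passes its speed limit or range.

## Working session

There is one attempt and no reset: what is moved stays moved. The work goes in short steps, Python scripts to look and compute and a tool call to move; the robot and the scene stay as the last step left them, time stands still between calls to the robot, and variables do not carry over. Pictures are saved under pics/ and viewed, at most 10 in all, crops included, and the job is handed in when it is done.

Besides the shell and the picture viewer there is one more tool, called after "Request:" as name([rows], argument=value, ...), one row to a line, values as JSON. jog_arm: Moves the arm, as the interface text tells. Its arguments: {"type":"object","properties":{"commands":{"type":"array","items":{"type":"array","items":{"type":"number","minimum":-1,"maximum":1}}},"claw":{"type":"number"},"grip_force":{"type":"number"}},"required":["commands"]}

```bash
ls; mkdir -p pics; cat > h.py <<'E'
from plant import *
import numpy as np, cv2
from scipy.spatial.transform import Rotation as R
def K(p): return np.array([[p['fx'],0,p['cx']],[0,p['fy'],p['cy']],[0,0,1.]])
def campose(p,st=None):
    if 'xyz' in p:
        a=np.array(p['attitude']); Rm=R.from_quat(a).as_matrix() if a.size==4 else a
        return Rm,np.array(p['xyz'])
    T=np.array(p['T_tool_cam']); Rt=R.from_quat(st['eef_rot']).as_matrix()
    return Rt@T[:3,:3], Rt@T[:3,3]+np.array(st['position'])
def ray(p,rc,st=None):
    Rm,o=campose(p,st)
    u=cv2.undistortPoints(np.array([[[rc[1],rc[0]]]],float),K(p),np.array(p['dist'],float))[0,0]
    d=Rm@np.array([u[0],u[1],1]); return o,d/np.linalg.norm(d)
def atz(p,rc,z,st=None):
    o,d=ray(p,rc,st); return o+d*(z-o[2])/d[2]
def tri(rays):
    A=sum(np.eye(3)-np.outer(d,d) for o,d in rays); b=sum((np.eye(3)-np.outer(d,d))@o for o,d in rays)
    x=np.linalg.solve(A,b); return x,[round(float(np.linalg.norm(np.cross(x-o,d)))*1000,1) for o,d in rays]
def proj(p,X,st=None):
    Rm,o=campose(p,st); x=cv2.projectPoints((Rm.T@(np.array(X)-o)).reshape(1,1,3),np.zeros(3),np.zeros(3),K(p),np.array(p['dist'],float))[0][0,0]
    return x[::-1]
def save(p,n): cv2.imwrite('pics/'+n,p['image'][:,:,::-1])
E
python3 - <<'E'
from h import *
np.set_printoptions(precision=4,suppress=True)
st=observe(); print(st)
P={}
for n in ['side','top']:
    p=snapshot(n); P[n]=p; save(p,n+'0.png'); print(n,p['xyz'],p['attitude'])
    for th in ['keg_hole','bung_grip','bung_top','bung','keg','spare_bung']:
        print(th,[(np.round(d['location'],1),round(d['confidence'],2)) for d in place_of(p,th)][:5])
cv2.imwrite('pics/both.png',cv2.resize(np.vstack([P['side']['image'],P['top']['image']])[:,:,::-1],(480,600)))
E
```

```text
pics
{'t': 0.0, 'joints': array([ 1.175 ,  0.3427,  1.525 ,  0.    ,  1.2754, -0.146 ]), 'qvel': array([ 0.0005, -0.0014,  0.0005,  0.0009, -0.0022, -0.0011]), 'joint_torque': array([ -0.0005, -43.367 , -24.6012,  -0.0002,   0.0075,  -0.    ]), 'position': array([0.1296, 0.5083, 0.2306]), 'eef_rot': array([ 0.1246,  0.9922, -0.0008, -0.0002]), 'force': array([ 0.1601, -0.2723,  0.0266]), 'moment': array([-0.0019, -0.0186,  0.0184]), 'grip_force': 0.0, 'gripper_width': 0.08540499953816011}
side [0.4117 0.965  1.0841] [-0.0575  0.9194 -0.3877  0.0319]
keg_hole [(array([213.6, 324.4]), 0.65)]
bung_grip [(array([205.4, 324.1]), 0.84), (array([259.6, 390.3]), 0.84), (array([374.5, 372.1]), 0.62), (array([234.7, 388.7]), 0.48)]
bung_top [(array([229.4, 392.3]), 0.76), (array([253.2, 386.2]), 0.71), (array([256.3, 260.7]), 0.65), (array([203.2, 325.4]), 0.55), (array([376.8, 373.2]), 0.16)]
bung [(array([269.7, 263.6]), 0.83), (array([246.6, 384.9]), 0.79), (array([272.7, 385.1]), 0.76), (array([221.1, 325.7]), 0.69)]
keg [(array([258.5, 325.2]), 0.7)]
spare_bung [(array([376.8, 374.9]), 0.84)]
top [0.3525 0.0049 1.33  ] [-0.701   0.7082 -0.0643  0.055 ]
keg_hole [(array([203.4, 269.3]), 0.8)]
bung_grip [(array([266.9, 268.1]), 0.56), (array([264.6, 297.7]), 0.48), (array([201.1, 269.2]), 0.47)]
bung_top [(array([200.1, 272.4]), 0.69), (array([270.5, 267.9]), 0.56), (array([157.6, 254.8]), 0.55), (array([266. , 294.9]), 0.55)]
bung [(array([203.5, 275.7]), 0.7), (array([264.4, 295.6]), 0.7), (array([166.5, 256.9]), 0.68), (array([263.9, 269.6]), 0.64), (array([190.5, 432.8]), 0.47)]
keg [(array([213.9, 276.3]), 0.74)]
spare_bung [(array([259.3, 172.4]), 0.73)]
```

View pics/side0.png

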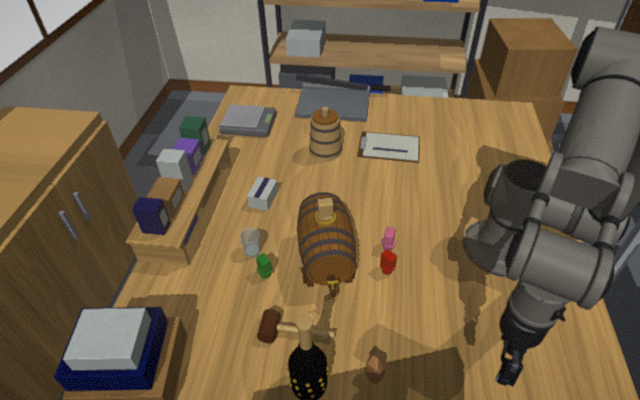

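View pics/top0.png

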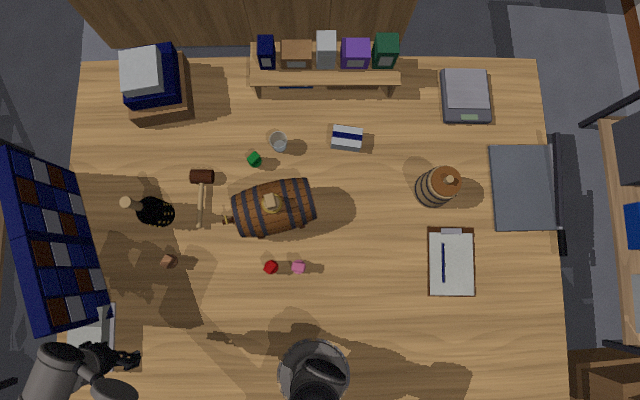

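```bash
python3 - <<'E'
from h import *
np.set_printoptions(precision=4,suppress=True)
s=snapshot('side');t=snapshot('top')
for n in ['keg_hole','bung_grip','bung_top','bung','keg']:
    a=min(place_of(s,n),key=lambda d:abs(d['location'][1]-325))['location']
    b=min(place_of(t,n),key=lambda d:abs(d['location'][1]-271)+abs(d['location'][0]-203))['location']
    print(n,a,b,tri([ray(s,a),ray(t,b)]))
E
```

```text
keg_hole [214.9, 324.6] [202.8, 269.8] (array([0.5263, 0.1185, 0.1953]), [1.1, 1.1])
bung_grip [207.2, 325.4] [200.1, 269.9] (array([0.527 , 0.1156, 0.2226]), [1.7, 1.7])
bung_top [200.8, 323.3] [200.1, 269.6] (array([0.5281, 0.1143, 0.2437]), [2.8, 2.8])
bung [221.8, 325.7] [204.7, 274.6] (array([0.5256, 0.1081, 0.1573]), [0.4, 0.4])
keg [259.2, 326.2] [215.5, 277.0] (array([ 0.5185,  0.1138, -0.0018]), [6.5, 6.5])
```

The side view shows the keg with the pale bung at about (205,324). Green, pink and red decoys stand on the table at (265,263), (237,389) and (261,388). The top view shows the bung at about (201,270) and the tap to the left at (219,227), towards world +y. The triangulated heights fit the sizes given.

```bash
cat >> h.py <<'E'
def cmd(pos,yvec,st=None,lean=None):
    "row (scaled) from the present pose to pos with tool z down and tool y along yvec"
    st=st or observe(); R0=R.from_quat(st['eef_rot']); y=np.array([yvec[0],yvec[1],0.]); y/=np.linalg.norm(y); z=np.array([0,0,-1.]); x=np.cross(y,z)
    Rt=R.from_matrix(np.array([x,y,z]).T)
    return np.round(np.r_[R0.inv().apply(np.array(pos)-st['position'])/.2,(R0.inv()*Rt).as_rotvec()/(np.pi/2)],3).tolist()
E
python3 - <<'E'
from h import *
np.set_printoptions(precision=4,suppress=True)
t=snapshot('top'); r=max(regions_of(t,'keg'),key=lambda d:d['confidence'])['region']
pts=np.argwhere(r); X=np.array([atz(t,q,0.1)[:2] for q in pts[::7]]); c=X.mean(0); w,v=np.linalg.eigh(np.cov((X-c).T)); y=v[:,1]*np.sign(v[1,1]); print(len(pts),c,y,w**.5)
w=snapshot('wrist'); print(w['T_tool_cam'],w['fx'])
print(cmd([0.50,0.115,0.42],y))
E
```

```text
3772 [0.5225 0.1192] [-0.2436  0.9699] [0.0447 0.0739]
[[ 0.0002 -0.9493 -0.3144  0.0821]
 [ 1.      0.0003 -0.0004 -0.0003]
 [ 0.0004 -0.3144  0.9493 -0.1429]
 [ 0.      0.      0.      1.    ]] 331.74622469808094
[-2.28, -1.45, -0.944, 0.0, -0.0, -0.316]
```

Request:
jog_arm([
  [-0.3,-0.2,-0.5,0,0,0],
  [-0.76,-0.48,-0.94,0,0,0],
  [-0.76,-0.48,-0.94,0,0,0],
  [-0.76,-0.48,-0.94,0,0,0],
  [-0.76,-0.48,-0.94,0,0,0],
], claw=0, grip_force=40)

```text
t: 1.95
position: [0.2486, 0.3824, 0.4134]
eef_rot: [0.124, 0.992, 0.0, 0.0]
force: [0.6, 1.0, 0.1]
gripper_width: 0.0859
grip_force: 0.0
```

Request:
jog_arm([
  [-0.76,-0.48,0,0,0,0],
  [-0.76,-0.48,0,0,0,0],
  [-0.76,-0.48,0,0,0,0],
  [-0.76,-0.48,0,0,0,0],
])

```text
t: 2.35
position: [0.3733, 0.2505, 0.4119]
eef_rot: [0.126, 0.992, -0.0, 0.0]
force: [-0.4, 0.9, 0.5]
gripper_width: 0.0852
grip_force: 0.0
```

Request:
jog_arm([
  [-0.76,-0.48,0,0,0,-0.32],
  [-0.76,-0.48,0,0,0,-0.32],
  [-0.76,-0.48,0,0,0,-0.32],
  [-0.76,-0.48,0,0,0,-0.32],
  [-0.76,-0.48,0,0,0,-0.32],
  [-0.76,-0.48,0,0,0,-0.32],
])

```text
t: 2.95
position: [0.4955, 0.1217, 0.4113]
eef_rot: [-0.125, 0.992, 0.0, -0.001]
force: [0.0, -0.5, -0.2]
gripper_width: 0.0855
grip_force: 0.0
```

```bash
python3 - <<'E'
from h import *
np.set_printoptions(precision=4,suppress=True)
st=observe(); w=snapshot('wrist'); s=snapshot('side');t=snapshot('top'); save(w,'w1.png')
print(st['t'],st['position'],st['eef_rot'],st['force'])
for n in ['keg_hole','bung_grip','bung_top','bung','keg']:
    W=place_of(w,n); print(n,[(np.round(d['location'],1),round(d['confidence'],2),atz(w,d['location'],{'keg_hole':.193,'bung_grip':.227,'bung_top':.249,'bung':.173,'keg':0}[n],st)) for d in W][:4])
E
```

```text
2.95 [0.4955 0.1217 0.4113] [-0.1246  0.9922  0.0002 -0.0006] [ 0.0205 -0.4912 -0.2381]
keg_hole []
bung_grip [(array([ 41.5, 353.6]), 0.88, array([0.3679, 0.121 , 0.227 ])), (array([196. , 303.9]), 0.87, array([0.5233, 0.1117, 0.227 ])), (array([264.9, 325.9]), 0.85, array([0.5959, 0.1543, 0.227 ])), (array([ 23.2, 294. ]), 0.62, array([0.3662, 0.0647, 0.227 ]))]
bung_top [(array([205.5, 308.3]), 0.95, array([0.5245, 0.1175, 0.249 ])), (array([274.2, 329.8]), 0.86, array([0.5936, 0.1576, 0.249 ])), (array([ 39.8, 355.8]), 0.57, array([0.3693, 0.1211, 0.249 ])), (array([ 22.3, 288.8]), 0.57, array([0.3699, 0.0628, 0.249 ]))]
bung [(array([184.1, 306.5]), 0.87, array([0.5257, 0.1129, 0.173 ])), (array([252.7, 327.8]), 0.82, array([0.6078, 0.1609, 0.173 ])), (array([ 44.7, 350.1]), 0.76, array([0.364 , 0.1214, 0.173 ])), (array([ 29.2, 298. ]), 0.73, array([0.3627, 0.0641, 0.173 ]))]
keg []
```

View pics/w1.png

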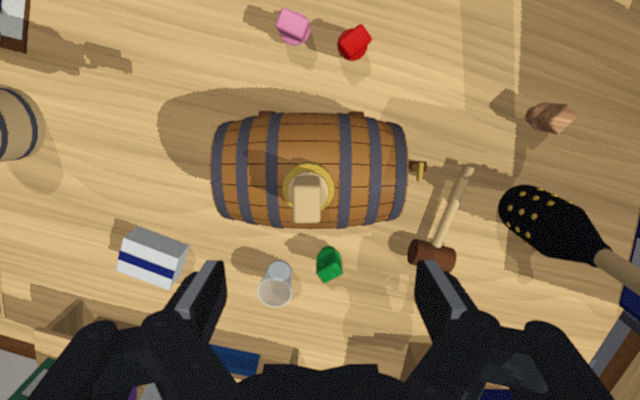

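The wrist view shows the bung upright in its brass bush at about (195,306). The keg axis lies nearly along image x, with the tap on the right at (168,418). I'll refine the yaw next.

```bash
python3 - <<'E'
from h import *
np.set_printoptions(precision=4,suppress=True)
st=observe(); w=snapshot('wrist')
for n,z in [('keg',.113),('bung',.249)]:
    for d in regions_of(w,n)[:5]:
        r=d['region'];pts=np.argwhere(r)
        if not (150<pts.mean(0)[0]<230 and 250<pts.mean(0)[1]<360): continue
        cl=max(cv2.findContours(r.astype(np.uint8),0,2)[0],key=cv2.contourArea)[:,0]
        X=np.array([atz(w,(q[1],q[0]),z,st)[:2] for q in cl]).astype(np.float32); c,sz,a=cv2.minAreaRect(X); b=cv2.boxPoints((c,sz,a)); 
        e=[b[1]-b[0],b[2]-b[1]]; 
        print(n,len(pts),pts.min(0),pts.max(0),c,sz,[np.round(v/np.linalg.norm(v),3) for v in e])
hsv=cv2.cvtColor(w['image'],cv2.COLOR_RGB2HSV)
im=cv2.resize(w['image'][90:240,200:440],None,fx=3,fy=3,interpolation=cv2.INTER_CUBIC); cv2.imwrite('pics/w2.png',im[:,:,::-1])
for n,z in [('bung_grip',.227),('bung_top',.249),('keg_hole',.193)]:
    for d in place_of(w,n):
        if 150<d['location'][0]<230: print(n,atz(w,d['location'],z,st))
print(proj(w,[.525,.114,.193],st), proj(w,[.525,.114,.249],st))
E
```

```text
bung 1638 [171 287] [222 326] (0.5164235234260559, 0.11536889523267746) (0.052193738520145416, 0.037839699536561966) [array([ 0.252, -0.968], dtype=float32), array([0.968, 0.252], dtype=float32)]
bung_grip [0.5235 0.1138 0.227 ]
bung_top [0.5252 0.1142 0.249 ]
[188.3373 305.4892] [204.8605 303.0745]
```

View pics/w2.png

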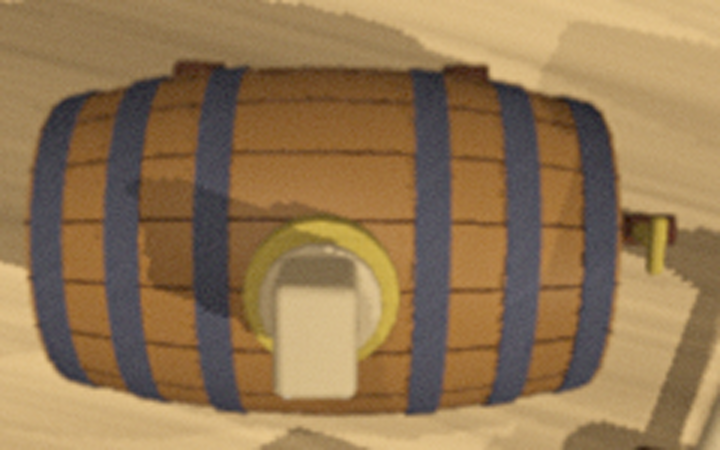

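```bash
python3 - <<'E'
from h import *
import plant
print([n for n in dir(plant) if not n.startswith('__')], getattr(plant,'pinch_z',None))
E
python3 - <<'E'
from h import *
pz=globals().get('pinch_z',0.015)
for z in (.29,.228-pz): print(pz,cmd([.5245,.1155,z],[-.25,.968]))
E
```

```text
['MotionError', 'close_job', 'look_for', 'observe', 'pinch_z', 'place_of', 'regions_of', 'snapshot'] 0.0187
0.0187 [-0.134, -0.071, 0.609, 0.0, 0.0, 0.0]
0.0187 [-0.134, -0.071, 1.013, 0.0, 0.0, 0.0]
```

Request:
jog_arm([
  [-0.13,-0.07,0.2,0,0,0],
  [-0.13,-0.07,0.4,0,0,0],
  [-0.13,-0.07,0.6,0,0,0],
  [-0.13,-0.07,0.6,0,0,0],
  [-0.13,-0.07,0.6,0,0,0],
])

```text
t: 4.15
position: [0.5241, 0.1154, 0.2928]
eef_rot: [-0.126, 0.992, 0.0, 0.0]
force: [0.3, 0.0, 0.6]
gripper_width: 0.0852
grip_force: 0.0
```

```bash
python3 - <<'E'
from h import *
np.set_printoptions(precision=4,suppress=True)
st=observe(); w=snapshot('wrist'); save(w,'w3.png'); print(st['t'],st['position'],st['eef_rot'])
for n,z in [('bung_grip',.227),('bung_top',.249),('keg_hole',.193),('bung',.173)]:
    for d in place_of(w,n)[:4]: print(n,d['confidence'],d['location'],atz(w,d['location'],z,st))
print(proj(w,[.5245,.1155,.249],st),cmd([.5245,.1155,.21],[-.25,.968],st))
E
```

```text
4.15 [0.5241 0.1154 0.2928] [-0.1261  0.992   0.      0.0001]
bung_grip 0.84 [214.3, 321.5] [0.5228 0.1163 0.227 ]
bung_grip 0.73 [292.7, 338.5] [0.5797 0.144  0.227 ]
bung_top 0.66 [231.5, 318.7] [0.526  0.1153 0.249 ]
bung_top 0.6 [303.4, 338.9] [0.5735 0.1414 0.249 ]
bung 0.83 [191.9, 316.2] [0.5249 0.1125 0.173 ]
bung 0.73 [10.7, 372.9] [0.3825 0.1182 0.173 ]
bung 0.69 [275.1, 337.2] [0.5968 0.1505 0.173 ]
bung 0.67 [105.3, 597.9] [0.3964 0.315  0.173 ]
[229.4779 319.6786] [-0.002, -0.0, 0.414, 0.0, 0.0, 0.0]
```

View pics/w3.png

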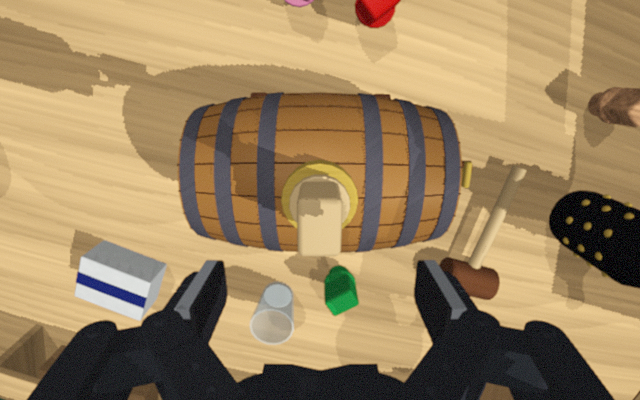

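The bung's grip is centred between the fingers, with its top face at about (225,319), so I'll descend and pinch.

Request:
jog_arm([
  [0,0,0.2,0,0,0],
  [0,0,0.35,0,0,0],
  [0,0,0.41,0,0,0],
  [0,0,0.41,0,0,0],
  [0,0,0.41,0,0,0],
])

```text
t: 4.9
position: [0.5248, 0.1155, 0.2114]
eef_rot: [-0.126, 0.992, -0.0, 0.001]
force: [1.1, -0.7, 0.3]
gripper_width: 0.0856
grip_force: 0.0
```

Request:
jog_arm([
  [0,0,0,0,0,0],
  [0,0,0,0,0,0],
  [0,0,0,0,0,0],
  [0,0,0,0,0,0],
  [0,0,0,0,0,0],
  [0,0,0,0,0,0],
  [0,0,0,0,0,0],
  [0,0,0,0,0,0],
], claw=1, grip_force=40)

```text
t: 5.7
position: [0.5236, 0.1151, 0.209]
eef_rot: [-0.126, 0.992, -0.0, -0.001]
force: [2.0, -3.4, -8.8]
gripper_width: 0.0276
grip_force: 41.4
```

```bash
cat > sw.py <<'E'
from h import *
import sys
# planar (keg y = tool y, up = -tool z): state of TCP rel. to hole: v (along tool y), h (up), lean a (+ = towards +y)
def swing(v,h,a,a1,side,extra=0.):
    d=a1-a; pv,ph=side*.016,-.0045
    # leaning towards +y = top goes to +y: y' = y cos d + h sin d
    r=np.array([v-pv,h-ph]); r=np.array([r[0]*np.cos(d)+r[1]*np.sin(d),-r[0]*np.sin(d)+r[1]*np.cos(d)])
    v1,h1=r[0]+pv,r[1]+ph+extra
    dv,dh=v1-v,h1-h
    # tool y axis leaned by a: (cos a,-sin a); tool -z axis: (sin a, cos a)
    ty=dv*np.cos(a)-dh*np.sin(a); up=dv*np.sin(a)+dh*np.cos(a)
    # turn about tool x that carries tool -z towards +y: rotvec +d about x (y->z , -z -> +y)
    return (v1,h1,a1),(round(ty/.2,3),round(-up/.2,3),round(d/(np.pi/2),3))
E
python3 - <<'E'
from sw import *
np.set_printoptions(precision=4,suppress=True)
st=observe(); print(st['t'],st['position'],st['force'],st['moment'],st['gripper_width'],st['grip_force'])
s=(0,st['position'][2]-.193,0.); print(s)
for a1,sd in [(.12,1),(-.12,-1),(.13,1),(-.13,-1),(.13,1),(0,-1)]:
    s2,c=swing(*s,a1,sd); m=swing(*s,(s[2]+a1)/2,sd)[1]; print(np.round(s2,4),'mid',m,'end',c); s=s2
E
```

```text
5.7 [0.5236 0.1151 0.209 ] [ 1.9607 -3.4431 -8.753 ] [-0.5221 -0.3986 -0.0871] 0.02758522655858557 41.383493542671204
(0, np.float64(0.016043313075671334), 0.0)
[0.0026 0.0178 0.12  ] mid (np.float64(0.006), np.float64(-0.005), 0.038) end (np.float64(0.013), np.float64(-0.009), 0.076)
[-0.0033  0.0216 -0.12  ] mid (np.float64(-0.015), np.float64(-0.009), -0.076) end (np.float64(-0.031), np.float64(-0.015), -0.153)
[0.0038 0.0255 0.13  ] mid (np.float64(0.018), np.float64(-0.009), 0.08) end (np.float64(0.037), np.float64(-0.015), 0.159)
[-0.0046  0.0296 -0.13  ] mid (np.float64(-0.022), np.float64(-0.009), -0.083) end (np.float64(-0.044), np.float64(-0.015), -0.166)
[0.0049 0.0338 0.13  ] mid (np.float64(0.024), np.float64(-0.009), 0.083) end (np.float64(0.05), np.float64(-0.014), 0.166)
[-0.0003  0.0361  0.    ] mid (np.float64(-0.013), np.float64(-0.005), -0.041) end (np.float64(-0.027), np.float64(-0.008), -0.083)
```

Request:
jog_arm([
  [0,0.003,-0.002,0.019,0,0],
  [0,0.006,-0.005,0.038,0,0],
  [0,0.01,-0.007,0.057,0,0],
  [0,0.013,-0.009,0.076,0,0],
  [0,0.013,-0.009,0.076,0,0],
])

```text
t: 6.2
position: [0.5228, 0.1181, 0.2114]
eef_rot: [-0.126, 0.99, -0.06, 0.007]
force: [0.4, -4.9, -3.0]
gripper_width: 0.028
grip_force: 42.0
```

```bash
python3 - <<'E'
from sw import *
np.set_printoptions(precision=4,suppress=True)
st=observe(); print(st['t'],st['position'],st['force'],st['moment'],st['grip_force'])
Rm=R.from_quat(st['eef_rot']); k=np.array([-.25,.968,0]); print('lean',np.arcsin(-Rm.as_matrix()[:,2]@k), 'along',(st['position']-[.5245,.1155,.193])@k)
s=snapshot('side');t=snapshot('top')
a=place_of(s,'keg_hole')[:2];b=place_of(t,'keg_hole')[:2]
print(a,b)
E
```

```text
6.2 [0.5228 0.1181 0.2114] [ 0.4024 -4.9212 -3.0242] [-0.6195 -0.019   0.0232] 41.980934143066406
lean 0.12033106498359744 along 0.0028972723919269763
[{'location': [212.8, 326.5], 'confidence': 0.7}] [{'location': [204.4, 268.5], 'confidence': 0.73}, {'location': [203.3, 274.5], 'confidence': 0.21}]
```

Request:
jog_arm([
  [0,-0.005,-0.003,-0.025,0,0],
  [0,-0.01,-0.006,-0.051,0,0],
  [0,-0.015,-0.009,-0.076,0,0],
  [0,-0.02,-0.011,-0.102,0,0],
  [0,-0.026,-0.013,-0.127,0,0],
  [0,-0.031,-0.015,-0.153,0,0],
  [0,-0.031,-0.015,-0.153,0,0],
])

```text
t: 7.1
position: [0.5247, 0.1115, 0.2156]
eef_rot: [-0.125, 0.99, 0.061, -0.008]
force: [-1.9, 0.7, -1.7]
gripper_width: 0.0278
grip_force: 42.1
```

```bash
cat > m.py <<'E'
from sw import *
np.set_printoptions(precision=4,suppress=True)
st=observe(); print(st['t'],st['position'],st['force'],st['moment'],st['grip_force'])
Rm=R.from_quat(st['eef_rot']); k=np.array([-.25,.968,0]); print('lean',np.arcsin(-Rm.as_matrix()[:,2]@k), 'along',(st['position']-[.5245,.1155,.193])@k)
S=snapshot('side')
for n in ('keg_hole','bung_grip','bung_top','bung','keg'):
    for d in place_of(S,n):
        if abs(d['location'][1]-325)<20: print(n,d)
save(S,'s%d.png'%(st['t']*10))
E
python3 m.py
```

```text
7.1 [0.5247 0.1115 0.2156] [-1.871   0.7245 -1.7088] [-0.4436  0.334  -0.0302] 42.14212954044342
lean -0.12236644343189171 along -0.003866270021234272
keg_hole {'location': [214.4, 323.6], 'confidence': 0.62}
bung_grip {'location': [204.3, 325.3], 'confidence': 0.72}
bung_grip {'location': [215.9, 326.3], 'confidence': 0.18}
bung_top {'location': [197.7, 327.5], 'confidence': 0.64}
bung {'location': [221.2, 325.2], 'confidence': 0.53}
keg {'location': [259.7, 326.0], 'confidence': 0.59}
```

Request:
jog_arm([
  [0,0.006,-0.003,0.027,0,0],
  [0,0.012,-0.006,0.053,0,0],
  [0,0.018,-0.009,0.08,0,0],
  [0,0.024,-0.011,0.106,0,0],
  [0,0.03,-0.013,0.133,0,0],
  [0,0.037,-0.015,0.159,0,0],
  [0,0.037,-0.015,0.159,0,0],
])

```text
t: 8.1
position: [0.5227, 0.1198, 0.2192]
eef_rot: [-0.127, 0.99, -0.065, 0.008]
force: [0.3, -7.1, -3.5]
gripper_width: 0.0276
grip_force: 41.9
```

Request:
jog_arm([
  [0,-0.007,-0.003,-0.028,0,0],
  [0,-0.014,-0.006,-0.055,0,0],
  [0,-0.022,-0.009,-0.083,0,0],
  [0,-0.029,-0.011,-0.11,0,0],
  [0,-0.036,-0.013,-0.138,0,0],
  [0,-0.044,-0.015,-0.166,0,0],
  [0,-0.044,-0.015,-0.166,0,0],
])

```text
t: 8.8
position: [0.5251, 0.1105, 0.2235]
eef_rot: [-0.125, 0.99, 0.066, -0.008]
force: [-1.9, -2.4, -0.3]
gripper_width: 0.0276
grip_force: 42.4
```

```bash
python3 m.py
```

```text
8.8 [0.5251 0.1105 0.2235] [-1.8854 -2.3585 -0.2626] [-0.2567  0.4771  0.074 ] 42.39613115787506
lean -0.13407860533897845 along -0.004998551876154184
keg_hole {'location': [215.4, 326.7], 'confidence': 0.82}
bung_grip {'location': [200.9, 326.9], 'confidence': 0.57}
bung_top {'location': [198.7, 323.7], 'confidence': 0.65}
bung {'location': [216.9, 326.3], 'confidence': 0.58}
keg {'location': [196.4, 323.6], 'confidence': 0.73}
keg {'location': [260.9, 328.9], 'confidence': 0.64}
keg {'location': [381.8, 310.5], 'confidence': 0.48}
```

Request:
jog_arm([
  [0,0.008,-0.003,0.028,0,0],
  [0,0.016,-0.006,0.055,0,0],
  [0,0.024,-0.009,0.083,0,0],
  [0,0.032,-0.011,0.11,0,0],
  [0,0.041,-0.013,0.138,0,0],
  [0,0.05,-0.014,0.166,0,0],
  [0,0.05,-0.014,0.166,0,0],
])

```text
t: 9.8
position: [0.523, 0.1206, 0.2277]
eef_rot: [-0.127, 0.99, -0.066, 0.009]
force: [1.1, -8.1, -1.0]
gripper_width: 0.0277
grip_force: 42.0
```

```bash
python3 m.py; python3 - <<'E'
import cv2,glob
from h import *
S=cv2.imread(sorted(glob.glob('pics/s[0-9][0-9]*.png'))[-1]); w=snapshot('wrist')['image'][:,:,::-1]
cv2.imwrite('pics/c1.png',np.hstack([cv2.resize(S[160:300,250:400],(430,400)),cv2.resize(w[80:330,200:440],(370,400))]))
E
```

```text
9.8 [0.523  0.1206 0.2277] [ 1.083  -8.0773 -1.0165] [-1.5411 -0.2457 -0.0507] 42.03877866268158
lean 0.1325020666173528 along 0.005281920911396106
keg_hole {'location': [215.8, 323.6], 'confidence': 0.96}
bung_grip {'location': [202.2, 325.0], 'confidence': 0.53}
bung_top {'location': [202.2, 324.3], 'confidence': 0.71}
bung {'location': [219.0, 327.7], 'confidence': 0.71}
bung {'location': [205.9, 326.1], 'confidence': 0.62}
keg {'location': [259.2, 327.2], 'confidence': 0.82}
keg {'location': [203.0, 325.6], 'confidence': 0.22}
```

View pics/c1.png

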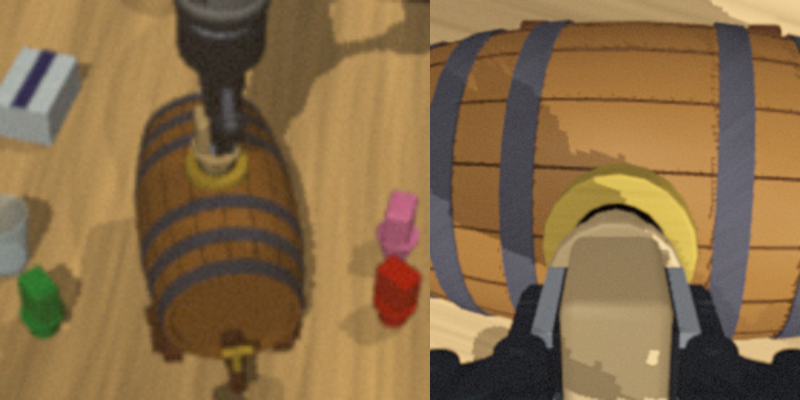

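The bung has risen clearly: the dark hole gap shows in the crop at about (215,615). The keg, cradle and tap stand where they were. One more swing back, then I'll level it.

```bash
python3 - <<'E'
from sw import *
s=(.0049,.0338,.13)
for a1,sd in [(-.10,-1),(0.0,1)]:
    s2,c=swing(*s,a1,sd); m=swing(*s,(s[2]+a1)/2,sd)[1]; print(np.round(s2,4),'mid',m,'end',c); s=s2
E
```

```text
[-0.0044  0.0376 -0.1   ] mid (np.float64(-0.024), np.float64(-0.008), -0.073) end (np.float64(-0.048), np.float64(-0.013), -0.146)
[-0.0001  0.0394  0.    ] mid (np.float64(0.011), np.float64(-0.004), 0.032) end (np.float64(0.022), np.float64(-0.007), 0.064)
```

Request:
jog_arm([
  [0,-0.008,-0.003,-0.024,0,0],
  [0,-0.016,-0.006,-0.049,0,0],
  [0,-0.024,-0.008,-0.073,0,0],
  [0,-0.032,-0.01,-0.097,0,0],
  [0,-0.04,-0.012,-0.122,0,0],
  [0,-0.048,-0.013,-0.146,0,0],
  [0,-0.048,-0.013,-0.146,0,0],
])

```text
t: 10.85
position: [0.5255, 0.1116, 0.2314]
eef_rot: [-0.126, 0.991, 0.05, -0.006]
force: [-1.4, -0.6, -0.7]
gripper_width: 0.0279
grip_force: 42.3
```

Request:
jog_arm([
  [0,0.006,-0.002,0.016,0,0],
  [0,0.011,-0.004,0.032,0,0],
  [0,0.017,-0.006,0.048,0,0],
  [0,0.022,-0.007,0.064,0,0],
  [0,0.022,-0.007,0.064,0,0],
  [0,0.022,-0.007,0.064,0,0],
])

```text
t: 11.45
position: [0.5237, 0.116, 0.2331]
eef_rot: [-0.127, 0.992, 0.0, 0.0]
force: [0.2, -1.2, -1.4]
gripper_width: 0.0277
grip_force: 42.3
```

```bash
python3 m.py
```

```text
11.45 [0.5237 0.116  0.2331] [ 0.1828 -1.1928 -1.4465] [ 0.0219 -0.0115  0.0185] 42.30913460254669
lean 1.4807993918672632e-06 along 0.0006779853494394033
keg_hole {'location': [213.8, 324.9], 'confidence': 0.97}
keg_hole {'location': [196.9, 324.9], 'confidence': 0.65}
bung_grip {'location': [259.8, 327.3], 'confidence': 0.19}
bung_top {'location': [195.6, 323.6], 'confidence': 0.7}
bung {'location': [215.0, 326.7], 'confidence': 0.49}
keg {'location': [260.8, 327.5], 'confidence': 0.91}
```

Request:
jog_arm([
  [0,0,-0.012,0,0,0],
  [0,0,-0.025,0,0,0],
  [0,0,-0.038,0,0,0],
  [0,0,-0.05,0,0,0],
  [0,0,-0.05,0,0,0],
  [0,0,-0.05,0,0,0],
])

```text
t: 12.35
position: [0.5238, 0.1155, 0.2431]
eef_rot: [-0.126, 0.992, 0.0, 0.0]
force: [-0.5, 1.1, -1.1]
gripper_width: 0.0274
grip_force: 42.3
```

```bash
python3 m.py; python3 - <<'E'
import cv2,glob
from h import *
S=snapshot('side')['image'][:,:,::-1]; W=snapshot('wrist'); st=observe(); w=W['image'][:,:,::-1]
cv2.imwrite('pics/c2.png',np.hstack([cv2.resize(S[180:240,290:350],(400,400),interpolation=cv2.INTER_CUBIC),cv2.resize(w[80:330,200:440],(370,400))]))
k=np.array([-.25,.968]); x=np.array([.968,.25])
for nm,n in (('foot',0),): 
    T=snapshot('side')
    for z in (.193,.2,.205,.21): print(z,proj(T,[.5245,.1155,z]))
for d in place_of(W,'keg_hole')[:2]: print('hole',d['confidence'],atz(W,d['location'],.193,st))
E
```

```text
12.35 [0.5238 0.1155 0.2431] [-0.5201  1.1344 -1.1315] [ 0.0104  0.0334 -0.0291] 42.307552099227905
lean -3.320506496219195e-05 along 0.00015865638596186836
keg_hole {'location': [212.1, 324.5], 'confidence': 0.86}
keg_hole {'location': [386.2, 309.7], 'confidence': 0.61}
bung_grip {'location': [260.0, 327.8], 'confidence': 0.66}
bung_grip {'location': [197.7, 325.0], 'confidence': 0.52}
bung_top {'location': [194.3, 324.9], 'confidence': 0.47}
bung_top {'location': [213.2, 327.2], 'confidence': 0.16}
bung {'location': [213.0, 324.8], 'confidence': 0.53}
keg {'location': [261.4, 326.1], 'confidence': 0.7}
0.193 [214.82934403 325.79238437]
0.2 [213.02622837 325.77268666]
0.205 [211.72949394 325.75851952]
0.21 [210.42536066 325.74427048]
```

View pics/c2.png

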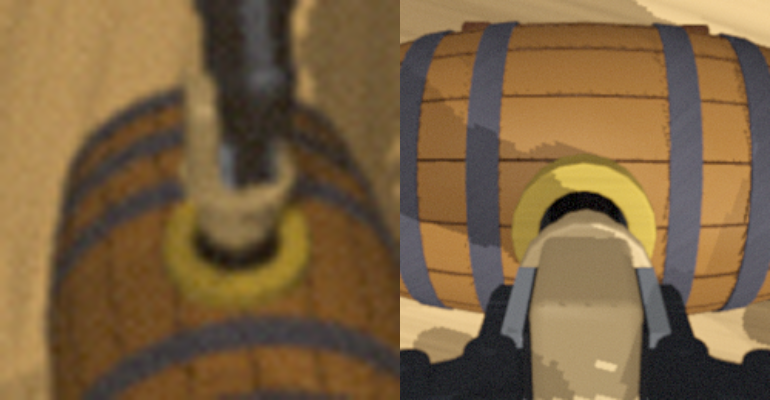

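The bung's foot looks about 10–13 mm above the rim, upright, with the dark hole open beneath it and the keg unmoved. I'll lift it 3 mm more and then check.

Request:
jog_arm([
  [0,0,-0.008,0,0,0],
  [0,0,-0.015,0,0,0],
  [0,0,-0.015,0,0,0],
  [0,0,-0.015,0,0,0],
  [0,0,-0.015,0,0,0],
])

```text
t: 13.35
position: [0.5238, 0.1155, 0.246]
eef_rot: [-0.126, 0.992, 0.0, 0.0]
force: [0.1, -0.3, -1.1]
gripper_width: 0.0279
grip_force: 42.3
```

```bash
python3 - <<'E'
from h import *
st=observe(); print(st['t'],st['position'],st['force'],st['grip_force'],st['gripper_width'])
s=snapshot('side');t=snapshot('top')
for n in('keg','bung','keg_hole'): print(n,[d['location'] for d in place_of(s,n)[:3]],[d['location'] for d in place_of(t,n)[:3]])
im=np.hstack([cv2.resize(s['image'][185:235,300:350],(400,400),interpolation=cv2.INTER_CUBIC),cv2.resize(s['image'][160:400,200:440],(400,400))])
cv2.imwrite('pics/c3.png',im[:,:,::-1])
E
```

```text
13.35 [0.5237852  0.11545441 0.24603087] [ 0.10687706 -0.32380483 -1.05860862] 42.30843186378479 0.027875336828093823
keg [[260.1, 327.5]] [[211.5, 279.2]]
bung [[270.2, 266.0], [213.8, 327.4], [269.6, 386.2]] [[264.7, 297.1], [167.4, 258.9], [213.0, 276.6]]
keg_hole [[213.8, 326.2]] [[205.5, 271.0]]
```

View pics/c3.png

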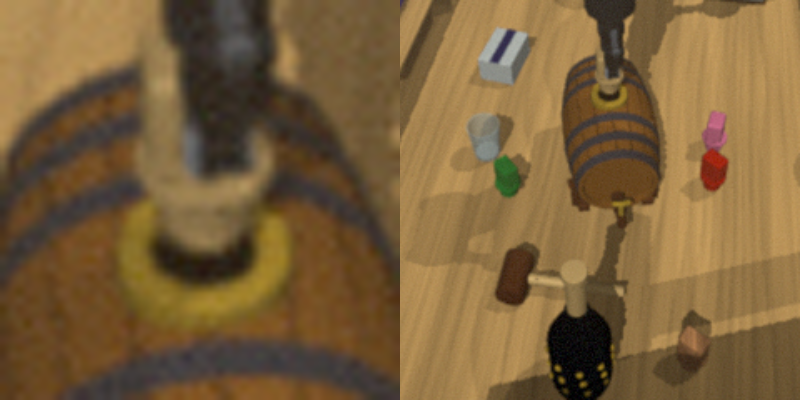

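The bung is held upright with its foot front edge at about row 216 and the hole edge at about row 220, so roughly 15 mm clear. The keg and the other things are undisturbed.

```bash
python3 -c "
from plant import *
print(close_job())"
```

```text
the job is handed in; nothing more can be done
None
```

The bung was rocked free in six swings at about 42 N grip and is held upright roughly 15 mm (judged from the camera) above its hole; the pictures show the keg and everything else unmoved, and I handed in at about 13.5 s.

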